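# Index the covered bottle carousel and set out the large bottle

### The job

The covered bottle carousel was left between two stops. With its centre knob, which lifts to free the index pin, turn the large bottle round to the opening in the clear cover and let the pin drop fully home in the slot. Then lift that bottle out through the opening and gently stand it upright in the shallow white tray, leaving the small bottles in their compartments, the pin down in its slot and the timer where it is.

Things in the scene. Friction and masses are not known exactly. Their poses are not given: they have to be found in the camera images.
- carousel: Base of the fixed round white bottle carousel, 310 mm across; origin on the desk under its vertical axis. Inside turns the rotor (friction about 0.1 N m, either way, up to two turns) with five compartments, 72 deg each: floor 26 mm, rim (137 mm inner radius) and radial dividers 56 mm above the desk, all 3 mm thick. The rotor's angle is not measured.
- cover: Fixed clear flat cover over the bottles: underside 150, top 155 mm high, on three thin posts, sides open. Origin on the desk under the axis; own -x points to the opening: a cutout with white edging, own x < -52 mm and |y| < 78 mm, right through to the front edge. Only there can the large bottle be lifted out.
- opening (a point): Fixed point: middle of the compartment that stands in the opening when the index pin is in a slot, 26 mm above the desk (height of the bottles' undersides), 95 mm from the axis.
- cover_edge (a point): Fixed point: middle of the inner edge of the cover's cutout, on its top face, 52 mm from the axis.
- index_ring (a point): Fixed, on the axis at the top of the aluminium index ring (165 mm high, 10 mm above the cover; 34 to 49 mm from the axis). Five radial slots 9.6 mm wide, one in the cover's own -x direction, one every 72 deg. The knob's square steel index pin (8 x 8 mm, radial, out to 53 mm from the axis, over a compartment's middle) drops 8 mm deep into a slot; then a compartment faces the opening.
- knob_home (a point): Fixed point on the axis: grip height of the round black fluted knob (44 mm diameter) when the pin is home, 195 mm above the desk. Knob from 15 mm above this point to 23 mm below it; under it a hub of 34 mm diameter. It turns with the rotor and slides up and down.
- knob (a joint): Lift of the knob and its pin, m: 0 = pin home in a slot; clear of the ring from 0.008; stop at 0.014. A spring pulls it down: 5 N at 0, 8.5 N at the stop, plus 1 N weight. It starts with the pin resting on the ring between two slots, at 0.008. Home, the pin blocks turning; it drops in only within about 1.2 deg of a slot's middle: feel for it.
- large_bottle: The one large bottle in the carousel: round body 56 mm diameter up to 92 mm height, then a screw cap of 34 mm diameter, 103 mm tall in all, about 0.14 kg. Origin at the centre of its underside, z up. Stands loosely, up to 11 mm off the middle of its compartment (middle 95 mm from the axis), so its place tells the rotor's angle only roughly.
- small_bottle_a: Small bottle, 46 mm diameter, 85 mm tall, standing loosely, up to 19 mm off the middle, in another compartment. Origin at the centre of its underside. Stays in its compartment.
- small_bottle_b: Small bottle, 46 mm diameter, 85 mm tall, standing loosely, up to 19 mm off the middle, in another compartment. Origin at the centre of its underside. Stays in its compartment.
- small_bottle_c: Small bottle, 46 mm diameter, 85 mm tall, standing loosely, up to 19 mm off the middle, in another compartment. Origin at the centre of its underside. Stays in its compartment.
- tray_in (a point): Centre of the inner floor (4 mm above the desk) of a fixed shallow white tray, 150 x 130 mm outside (own x, y), walls 4 mm thick and 20 mm high. It stands to the right of the carousel.
- bench_timer: White countdown timer, 37 x 64 x 60 mm, beyond the tray. Bystander.

How it is judged:
By the outcome, as a careful person would: the job done as asked, in the order asked, and still so for the second after the job is handed in, with the robot touching nothing.
It also fails if it takes over 67 s, if anything falls off the work surface, if the arm or the gripper's body presses on something with over 40 N, if the wrist force passes 120 N, or if a joint passes its speed limit or range.

### The arm

A 6-joint arm with a two-finger parallel gripper is mounted at the origin on a cart in front of the work surface, level with it; the furniture and walls round the work are solid. World frame = base frame: x ahead of the robot, y to its left, z up, the work surface at z = 0. Lengths are in mm, angles in rad, forces in N, time in s.
With the tool pointing down it reaches from about 350 to 775 mm from the base axis. Payload 7.3 kg.
Tool frame: the origin (TCP) lies at the centre of the arm's flange, where the gripper is bolted on; the fingertips stand 178 mm ahead of it and the grasp point (between the pads) lies 159 mm ahead of it; z points along the fingers, y is the direction in which the jaws open and shut (so a half turn about z gives the same grasp; the last joint's range is limited). The gripper opens to 92 mm and grips with 3 to 60 N. Pads are 19 mm wide; open, the fingers measure 130 mm over their backs; the gripper's body (75 mm by 190 mm) begins 47 mm behind the grasp point.
Start: joints at [1.123, 0.342, 1.524, -0, 1.275, -0.146], TCP at [156.029, 501.281, 404.741] pointing down, gripper open.
Joint ranges: [-2.53, 2.53], [-0.77, 2.02], [0.04, 2.7], [-1, 4.14], [0.28, 2.66], [-3.11, 3.11]. Speed limits (rad/s): [2.57, 2.57, 3.14, 3.14, 3.14, 3.14].

### API

Orientations are given as [roll, pitch, yaw] about the fixed x, y, z axes, in that order (R = Rz(yaw) Ry(pitch) Rx(roll)).
In Python, from plant import get_obs, capture, close_job gives the robot as it stands. The module is installed in compiled form; this text tells all that it offers.
- The arm moves only by the shell command python3 -m pendant 'ROWS'. ROWS is JSON, a list of rows, each a list of 3 entries, a list of its own where there are three numbers: the shift along the tool's x, y, z in m, then the turn, a rotation vector about the tool's x, y, z in rad, then the finger opening in m, from 0 to 0.0918. In form: [[[tx, ty, tz], [wx, wy, wz], fingers], ...]. A call has 1 to 10 rows; each row is the pose to reach, as a shift and turn from the pose commanded when the call began, along the tool's axes at that moment; what a row does not reach only later rows make up. A row lasts 1/12 s, in which the tool goes at most 41.7 mm and 7.16 degrees, less where a joint would pass 70% of its speed; a pose out of reach is approached as far as the arm can. A call with a gripper value outside its range is refused whole. The fingers move at their own pace and stop on an object; the grip force is fixed at half the most. Time passes only in rows, so rows that repeat a pose let the fingers close. It gives the time, the measured TCP pose, the force and the opening at its end, in the units of the state.
- get_obs(): the state, without advancing time (a new reading comes with each control period).
- capture(name): name is "scene" or "top" or "wrist"; returns a dict with "color" (420x560x3 uint8, red, green, blue), "mtx" (3x3 intrinsics, pixels), "dist" ([k1, k2, p1, p2, k3] as OpenCV has them; the pictures are not rectified), "rvec" (rotation vector, rad) and "tvec" (3), from world to camera coordinates, as OpenCV has them. Camera axes: x right, y down, z forward; pixel columns grow to the right and rows downward; lengths in mm; the calibration is good to about 2 mm. A picture is of the moment at which its call begins. There is no depth.
- close_job(): hands the job in, once; it reports no verdict.
The state is a dict: "time": time; "joint_positions": joint angles; "dq": joint speeds; "tau": joint torques, N m; "tool_pos": TCP position; "tcp_rot": TCP orientation; "contact_force": force on the tool from outside, world axes, zero at the start; "moment": the same for the moment, N m; "grip_width": finger opening in mm.
Only numpy, scipy, OpenCV 4.12 (cv2) and the standard library are available. Lean on these libraries where they do the work, as an engineer would, in place of code of your own. Each camera call takes 0.05 s, during which the arm holds its last target. There are 200 camera calls.

## Working session

There is one attempt and no reset: what is moved stays moved. The work goes in short steps, Python scripts to look and compute and a shell command to move; the robot and the scene stay as the last step left them, time stands still between calls to the robot, and variables do not carry over. Pictures are saved under pics/ and viewed, about 8 in all and at most 12, crops included, and the job is handed in when it is done.

```bash
mkdir -p pics; cat > h.py <<'E'
import numpy as np,cv2
from plant import get_obs,capture
def save(c,n): cv2.imwrite('pics/'+n,cv2.cvtColor(c['color'],cv2.COLOR_RGB2BGR))
def ray(c,uv):
    p=cv2.undistortPoints(np.array([[uv]],float),c['mtx'],c['dist'])[0,0]
    R=cv2.Rodrigues(np.array(c['rvec'],float))[0]; t=np.array(c['tvec'],float).ravel()
    return -R.T@t, R.T@np.array([p[0],p[1],1.])
def onz(c,uv,z):
    o,d=ray(c,uv); return o+d*(z-o[2])/d[2]
def proj(c,P): return cv2.projectPoints(np.array(P,float).reshape(-1,1,3),np.array(c['rvec'],float),np.array(c['tvec'],float),c['mtx'],c['dist'])[0][:,0]
E
python3 - <<'E'
from h import *
import pickle
C={n:capture(n) for n in('scene','top','wrist')}
pickle.dump(C,open('c0.pkl','wb'))
for n in C: save(C[n],n+'0.png')
print(get_obs())
for n in C:
    c=C[n];print(n,ray(c,(280,210)))
E
```

```text
{'time': 0.15, 'joint_positions': array([ 1.12300629e+00,  3.42538263e-01,  1.52473032e+00, -8.16560818e-06,
        1.27538750e+00, -1.45992083e-01]), 'dq': array([ 0.00036886, -0.00144889, -0.00200521,  0.00235984, -0.00035785,
        0.00108939]), 'tau': array([ 1.49101081e-03, -4.31475019e+01, -2.44351012e+01,  7.18343211e-02,
        5.37731813e-02, -1.20758982e-04]), 'tool_pos': array([155.98904017, 501.20360109, 404.24066495]), 'tcp_rot': array([-3.14053940e+00, -1.46975675e-04,  2.83979700e+00]), 'contact_force': array([ 0.66507442,  0.39610905, -0.77895869]), 'moment': array([-0.01956634, -0.00870037,  0.03204008]), 'grip_width': 91.92470330062599}
scene (array([ 158.36239329, -994.52597321,  621.88031705]), array([ 0.40341643,  0.78088509, -0.47695708]))
top (array([ 320.79551511, -218.53084628, 1283.94703722]), array([ 0.18080049,  0.01681187, -0.98355188]))
wrist (array([ 83.73031558, 523.45976118, 384.71827735]), array([ 0.26722424, -0.0978273 , -0.95875241]))
```

View pics/top0.png

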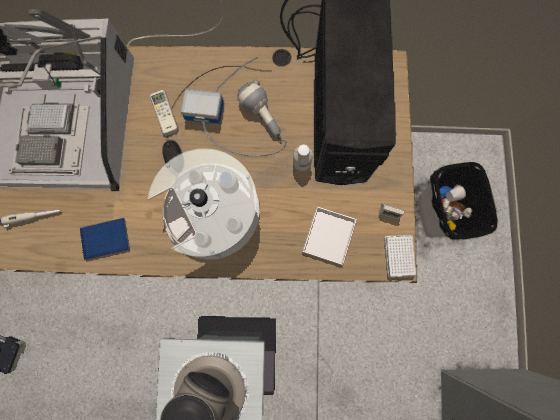

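View pics/scene0.png

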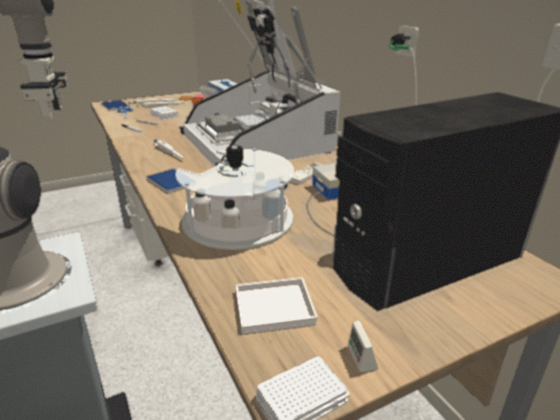

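The top view shows the carousel at about (205,203) with the knob at (199,198). The tray is at (330,237) and the timer at (391,210). Next I'll zoom in on the carousel.

```bash
python3 - <<'E'
from h import *
import pickle
C=pickle.load(open('c0.pkl','rb'));c=C['top']
im=cv2.cvtColor(c['color'],cv2.COLOR_RGB2BGR)[140:270,140:270]
cv2.imwrite('pics/topc.png',cv2.resize(im,(598,598),interpolation=cv2.INTER_CUBIC))
print('knob',onz(c,(199,197),210))
for p in [(319,207),(356,214),(343,266),(304,257)]: print(onz(c,p,20))
E
```

```text
knob [549.04705202  18.43935911 210.        ]
[ 565.29897647 -319.04146699   20.        ]
[ 545.41183108 -435.32233403   20.        ]
[ 382.9463563  -393.79807364   20.        ]
[ 408.14295651 -273.98248454   20.        ]
```

View pics/topc.png

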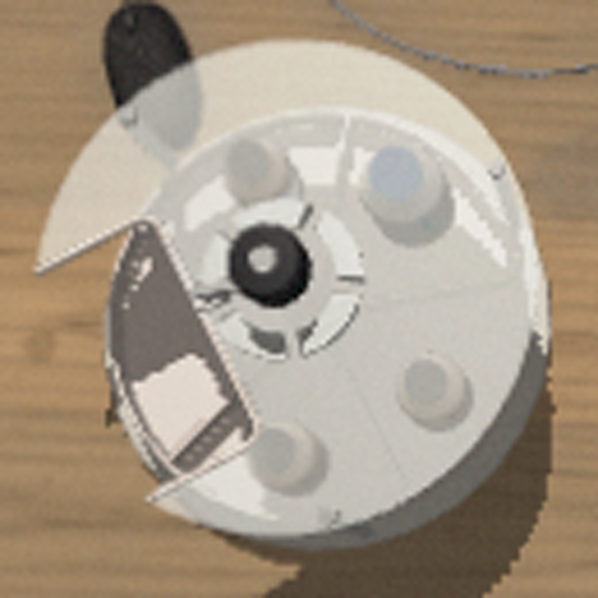

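```bash
python3 - <<'E'
from h import *
import pickle
C=pickle.load(open('c0.pkl','rb'));c=C['top']
f=lambda x,y,z:onz(c,(139.5+x/4.6,139.5+y/4.6),z)[:2]
a,b=f(143,222,155),f(257,430,155);o1,o2=f(38,270,155),f(152,500,155)
print('corners',a,b,np.linalg.norm(a-b),o1,o2)
e=(b-a)/np.linalg.norm(b-a);n=np.array([e[1],-e[0]])
n=n if n@(o1-a)>0 else -n
ax=(a+b)/2-n*52
kn=f(268,265,210)
print('open dir deg',np.degrees(np.arctan2(n[1],n[0])),'axis',ax,'knob',kn)
ang=lambda p,q:(round(float(np.degrees(np.arctan2(*(q-p)[::-1]))),1),round(float(np.linalg.norm(q-p)),1))
for nm,x,y,z in [('s1',310,212,165),('s2',350,281,165),('s3',293,345,165),('s4',208,299,165),('dark',268,342,165),('big',397,172,129),('sa',425,382,111),('sb',280,448,111),('sc',256,162,111),('gap',190,430,26)]:
  for A in (ax,kn): print(nm,f(x,y,z),ang(A,f(x,y,z)))
s=C['scene']
P=proj(s,[[*ax,195]])[0];print(P)
im=cv2.cvtColor(s['color'],cv2.COLOR_RGB2BGR)[135:245,165:305]
cv2.imwrite('pics/scc.png',cv2.resize(im,None,fx=5.5,fy=5.4,interpolation=cv2.INTER_CUBIC))
E
```

```text
corners [585.96584502 113.96936878] [458.3267372   34.48055555] 150.36692879003175 [554.27371323 177.54600373] [414.40685021  95.71515244]
open dir deg 121.91309036868033 axis [549.63516996  30.08471364] knob [548.67942624  21.77883851]
s1 [591.9106996    8.07145343] (-27.5, 47.7)
s1 [591.9106996    8.07145343] (-17.6, 45.4)
s2 [549.33606528 -18.92007147] (-90.3, 49.0)
s2 [549.33606528 -18.92007147] (-89.1, 40.7)
s3 [509.1955796   13.54085151] (-157.8, 43.7)
s3 [509.1955796   13.54085151] (-168.2, 40.3)
s4 [536.36315332  67.291604  ] (109.6, 39.5)
s4 [536.36315332  67.291604  ] (105.1, 47.1)
dark [510.69480356  28.86247577] (-178.2, 39.0)
dark [510.69480356  28.86247577] (169.4, 38.6)
big [627.79084762 -38.50202288] (-41.3, 104.0)
big [627.79084762 -38.50202288] (-37.3, 99.5)
sa [496.53420039 -60.16339178] (-120.5, 104.7)
sa [496.53420039 -60.16339178] (-122.5, 97.1)
sb [452.69836357  29.12251663] (-179.4, 96.9)
sb [452.69836357  29.12251663] (175.6, 96.3)
sc [637.5156538   56.14248858] (16.5, 91.7)
sc [637.5156538   56.14248858] (21.1, 95.3)
gap [472.93395669 108.9898013 ] (134.2, 110.0)
gap [472.93395669 108.9898013 ] (131.0, 115.5)
[233.60902357 154.92897939]
```

View pics/scc.png

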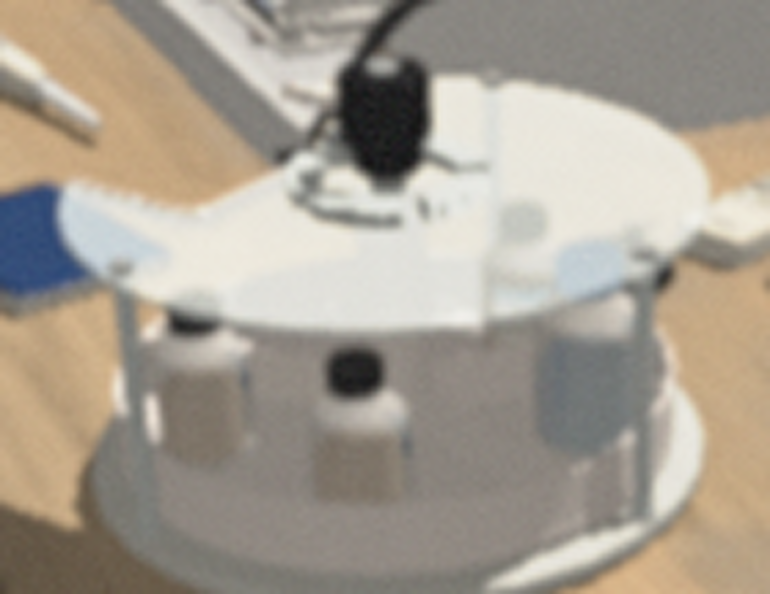

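The large bottle is at about −38° as seen from the axis, at (549,25), and the opening faces about 122°. I'll move above the carousel, turning the wrist as I go so there is room for a turn of about +160°.

```bash
cat >> h.py <<'E'
from scipy.spatial.transform import Rotation as Ro
def go(p,yaw):
    o=get_obs();R=Ro.from_euler('xyz',o['tcp_rot']);T=Ro.from_euler('xyz',[np.pi,0,yaw])
    d=R.inv().apply(np.array(p)-o['tool_pos'])/1000
    print('shift',d.round(4),'turn',(R.inv()*T).as_rotvec().round(4))
def st():
    o=get_obs();print('t',round(o['time'],2),'pos',o['tool_pos'].round(1),'rot',np.round(o['tcp_rot'],4),'F',o['contact_force'].round(1),'M',o['moment'].round(2),'w',round(o['grip_width'],1),'q6',round(o['joint_positions'][5],2))
E
python3 -m pendant '[[[-0.34,-0.22,-0.04],[0,0,1.2],0.0918],[[-0.34,-0.22,-0.04],[0,0,1.2],0.0918],[[-0.34,-0.22,-0.04],[0,0,1.2],0.0918],[[-0.34,-0.22,-0.04],[0,0,1.2],0.0918],[[-0.34,-0.22,-0.04],[0,0,1.2],0.0918],[[-0.34,-0.22,-0.04],[0,0,1.2],0.0918],[[-0.34,-0.22,-0.04],[0,0,1.2],0.0918],[[-0.34,-0.22,-0.04],[0,0,1.2],0.0918],[[-0.34,-0.22,-0.04],[0,0,1.2],0.0918],[[-0.34,-0.22,-0.04],[0,0,1.2],0.0918]]'
python3 -c "
from h import *
st();go((549,25,460),0.166)"
```

```text
time: 0.98
tool_pos: [416.6, 187.7, 445.0]
tcp_rot: [3.141, 0.0, 1.632]
contact_force: [0.5, 1.2, -0.4]
grip_width: 91.8
t 0.98 pos [416.6 187.7 445. ] rot [3.1411e+00 4.0000e-04 1.6322e+00] F [ 0.5  1.2 -0.4] M [-0.08  0.06 -0.04] w 91.8 q6 0.19
shift [-0.1705  0.1221 -0.0149] turn [ 7.0000e-04 -1.0000e-04  1.4662e+00]
```

```bash

python3 -m pendant '[[[-0.17,0.12,-0.015],[0,0,1.24],0.0918],[[-0.17,0.12,-0.015],[0,0,1.24],0.0918],[[-0.17,0.12,-0.015],[0,0,1.24],0.0918],[[-0.17,0.12,-0.015],[0,0,1.24],0.0918],[[-0.17,0.12,-0.015],[0,0,1.24],0.0918],[[-0.17,0.12,-0.015],[0,0,1.24],0.0918],[[-0.17,0.12,-0.015],[0,0,1.24],0.0918],[[-0.17,0.12,-0.015],[0,0,1.24],0.0918],[[-0.17,0.12,-0.015],[0,0,1.24],0.0918],[[-0.17,0.12,-0.015],[0,0,1.24],0.0918]]'
python3 -c "
from h import *
import pickle
st();c=capture('wrist');pickle.dump(c,open('w1.pkl','wb'));save(c,'w1.png')"
```

```text
time: 1.82
tool_pos: [546.8, 28.6, 459.2]
tcp_rot: [-3.141, 0.001, 0.393]
contact_force: [0.1, 1.1, -0.2]
grip_width: 91.9
t 1.82 pos [546.8  28.6 459.2] rot [-3.141e+00  8.000e-04  3.932e-01] F [ 0.1  1.1 -0.2] M [-0.11  0.14  0.09] w 91.9 q6 1.09
```

View pics/w1.png

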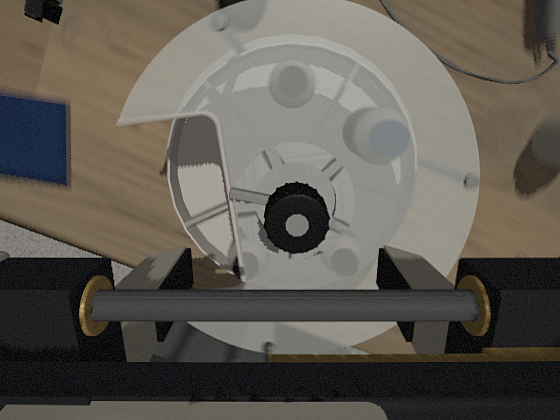

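The pin is at about (231–268, 190–200), lying across the ring with its tip at (231,193). The large bottle's cap is at (390,130) and the cutout's inner corner at (215,117). I'll zoom in for accurate angles.

```bash
python3 - <<'E'
from h import *
import pickle
c=pickle.load(open('w1.pkl','rb'))
im=cv2.cvtColor(c['color'],cv2.COLOR_RGB2BGR)[100:265,205:405]
cv2.imwrite('pics/w1c.png',cv2.resize(im,None,fx=4,fy=3.6363636,interpolation=cv2.INTER_CUBIC))
E
```

```text
(no output)
```

View pics/w1c.png

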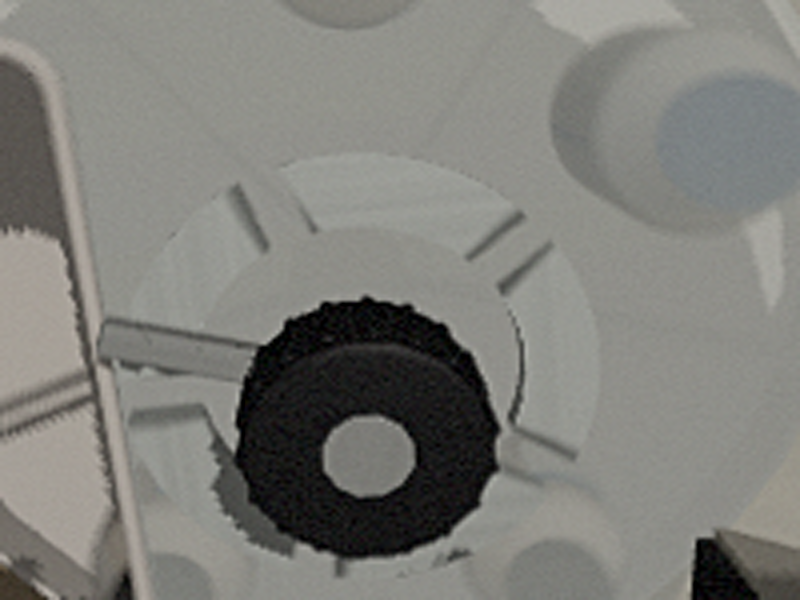

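```bash
python3 - <<'E'
from h import *
import pickle
c=pickle.load(open('w1.pkl','rb'))
f=lambda x,y,z:onz(c,(204.5+x/4,99.5+y/3.63636),z)[:2]
ax=f(369,450,218);print('knobtop',ax, f(369,456,218))
S={'A':[(235,185),(285,167),(270,249),(316,231)],'B':[(522,213),(551,243),(468,258),(501,290)],'C':[(578,457),(545,487),(515,430),(500,462)]}
from scipy.optimize import least_squares
# slot mids fitted to axis+phase
M=[];
for k,v in S.items():
    q=[f(*p,165) for p in v]; M.append(((q[0]+q[1])/2,(q[2]+q[3])/2)); print(k,M[-1],'w',np.linalg.norm(q[0]-q[1]),np.linalg.norm(q[2]-q[3]))
def res(p):
    r=[]
    for (o,i),k in zip(M,(0,1,2)):
        a=p[2]-1.2566*k;u=np.array([np.cos(a),np.sin(a)])
        for P,R in((o,49),(i,34)):r+=list(P-p[:2]-R*u)
    return r
s=least_squares(res,[549,25,1.0]);print('axis',s.x[:2],'A deg',np.degrees(s.x[2]),'open',np.degrees(s.x[2])+72,np.round(s.fun,1))
A=s.x[:2]
ang=lambda q:(np.degrees(np.arctan2(*(q-A)[::-1])).round(1),np.linalg.norm(q-A).round(1))
print('pin tip',ang((f(108,322,173)+f(101,352,173))/2),ang((f(108,322,173)+f(101,358,173))/2),ang(f(180,342,173)))
print('pin edge far',ang(f(108,322,173)),ang(f(258,345,173)))
# large bottle cap radius17 at z129
print('cap',f(737,143,129),ang(f(737,143,129)))
E
```

```text
knobtop [549.95077332  20.99682396] [548.87381628  20.5370538 ]
A (array([583.01725587,  56.3803395 ]), array([572.67030565,  45.17918565])) w 10.544690200902213 9.957108999519587
B (array([593.57982932,   1.69229507]), array([580.3884029 ,   6.98840408])) w 8.893399826281708 9.869315322351694
C (array([544.51505112, -26.9774887 ]), array([545.91590003, -13.91204735])) w 9.820449630241269 8.214289671322131
axis [549.62183777  20.78745717] A deg 47.64797939945051 open 119.64797939945052 [ 0.4 -0.6  0.1 -0.7 -0.7  1.1 -0.2  0.2  0.3  0.9  0.1 -0.9]
pin tip (np.float64(100.5), np.float64(51.9)) (np.float64(101.2), np.float64(51.8)) (np.float64(97.4), np.float64(37.2))
pin edge far (np.float64(96.7), np.float64(51.9)) (np.float64(88.7), np.float64(22.4))
cap [626.20833336 -37.56909813] (np.float64(-37.3), np.float64(96.3))
```

```bash

python3 -c "
from h import *
go((549.5,20.8,362),0.15)"
```

```text
shift [-0.0003  0.0084  0.0973] turn [-0.0003  0.0008  0.237 ]
```

```bash

python3 -m pendant '[[[0,0.0084,0],[0,0,0.12],0.0918],[[0,0.0084,0.02],[0,0,0.237],0.0918],[[0,0.0084,0.05],[0,0,0.237],0.0918],[[0,0.0084,0.075],[0,0,0.237],0.0918],[[0,0.0084,0.09],[0,0,0.237],0.0918],[[0,0.0084,0.097],[0,0,0.237],0.0918],[[0,0.0084,0.097],[0,0,0.237],0.0918],[[0,0.0084,0.097],[0,0,0.237],0.07]]'
python3 -c "
from h import *
st();go((549.5,20.8,362),0.15)"
python3 -m pendant '[[[0,0,0],[0,0,0],0.055],[[0,0,0],[0,0,0],0.046],[[0,0,0],[0,0,0],0.04],[[0,0,0],[0,0,0],0.03],[[0,0,0],[0,0,0],0.03],[[0,0,0],[0,0,0],0.03]]'
python3 -c "
from h import *
st()"
```

```text
time: 2.53
tool_pos: [550.2, 21.1, 363.2]
tcp_rot: [3.142, -0.0, 0.164]
contact_force: [-0.2, 0.4, 0.2]
grip_width: 88.6
t 2.53 pos [550.2  21.1 363.2] rot [ 3.1416e+00 -5.0000e-04  1.6400e-01] F [-0.2  0.4  0.2] M [-0.07  0.15 -0.02] w 88.6 q6 1.31
shift [-0.0008  0.0002  0.0012] turn [ 0.     -0.0005  0.014 ]
time: 3.03
tool_pos: [550.0, 21.1, 362.9]
tcp_rot: [3.142, -0.0, 0.163]
contact_force: [0.4, -0.3, -0.5]
grip_width: 49.9
t 3.03 pos [550.   21.1 362.9] rot [ 3.1416e+00 -4.0000e-04  1.6290e-01] F [ 0.4 -0.3 -0.5] M [-0.01  0.17  0.03] w 49.9 q6 1.31
```

```bash

python3 -m pendant '[[[0,0,0],[0,0,0],0.03],[[0,0,0],[0,0,0],0.03],[[0,0,0],[0,0,0],0.03],[[0,0,0],[0,0,0],0.03],[[0,0,0],[0,0,0],0.03]]'
python3 -m pendant '[[[0,0,-0.0015],[0,0,0],0.03],[[0,0,-0.003],[0,0,0],0.03],[[0,0,-0.003],[0,0,0],0.03]]'
python3 -c "
from h import *
st()"
```

```text
time: 3.45
tool_pos: [550.0, 21.1, 362.8]
tcp_rot: [-3.142, -0.0, 0.163]
contact_force: [-0.5, 1.1, 0.9]
grip_width: 43.7
time: 3.7
tool_pos: [550.1, 21.1, 365.0]
tcp_rot: [-3.141, 0.001, 0.163]
contact_force: [2.6, -0.9, -7.8]
grip_width: 43.7
t 3.7 pos [550.1  21.1 365. ] rot [-3.1413e+00  9.0000e-04  1.6270e-01] F [ 2.6 -0.9 -7.8] M [-0.14 -0.35 -0.03] w 43.7 q6 1.31
```

```bash

A='[[[0,0,0],[0,0,-0.04],0.03],[[0,0,0],[0,0,-0.1],0.03],[[0,0,0],[0,0,-0.17],0.03],[[0,0,0],[0,0,-0.24],0.03],[[0,0,0],[0,0,-0.31],0.03],[[0,0,0],[0,0,-0.38],0.03],[[0,0,0],[0,0,-0.45],0.03],[[0,0,0],[0,0,-0.52],0.03],[[0,0,0],[0,0,-0.58],0.03],[[0,0,0],[0,0,-0.62],0.03]]'
python3 -m pendant '[[[0,0,0],[0,0,-0.04],0.03],[[0,0,0],[0,0,-0.1],0.03],[[0,0,0],[0,0,-0.17],0.03],[[0,0,0],[0,0,-0.24],0.03],[[0,0,0],[0,0,-0.31],0.03],[[0,0,0],[0,0,-0.38],0.03],[[0,0,0],[0,0,-0.45],0.03],[[0,0,0],[0,0,-0.52],0.03],[[0,0,0],[0,0,-0.58],0.03],[[0,0,0],[0,0,-0.62],0.03]]'
python3 -c "
from h import *
st()"
```

```text
time: 4.53
tool_pos: [550.0, 21.3, 365.0]
tcp_rot: [-3.14, 0.0, 0.786]
contact_force: [3.3, 1.4, -8.2]
grip_width: 43.5
t 4.53 pos [550.   21.3 365. ] rot [-3.1404e+00  3.0000e-04  7.8580e-01] F [ 3.3  1.4 -8.2] M [-0.11 -0.49 -0.11] w 43.5 q6 0.68
```

```bash

python3 -m pendant '[[[0,0,0],[0,0,-0.04],0.03],[[0,0,0],[0,0,-0.1],0.03],[[0,0,0],[0,0,-0.17],0.03],[[0,0,0],[0,0,-0.24],0.03],[[0,0,0],[0,0,-0.31],0.03],[[0,0,0],[0,0,-0.38],0.03],[[0,0,0],[0,0,-0.45],0.03],[[0,0,0],[0,0,-0.52],0.03],[[0,0,0],[0,0,-0.58],0.03],[[0,0,0],[0,0,-0.64],0.03]]'
python3 -m pendant '[[[0,0,0],[0,0,-0.07],0.03],[[0,0,0],[0,0,-0.14],0.03],[[0,0,0],[0,0,-0.21],0.03],[[0,0,0],[0,0,-0.28],0.03],[[0,0,0],[0,0,-0.35],0.03],[[0,0,0],[0,0,-0.42],0.03],[[0,0,0],[0,0,-0.48],0.03],[[0,0,0],[0,0,-0.54],0.03],[[0,0,0],[0,0,-0.59],0.03],[[0,0,0],[0,0,-0.64],0.03]]'
python3 -m pendant '[[[0,0,0],[0,0,-0.07],0.03],[[0,0,0],[0,0,-0.14],0.03],[[0,0,0],[0,0,-0.21],0.03],[[0,0,0],[0,0,-0.28],0.03],[[0,0,0],[0,0,-0.35],0.03],[[0,0,0],[0,0,-0.42],0.03],[[0,0,0],[0,0,-0.48],0.03],[[0,0,0],[0,0,-0.54],0.03],[[0,0,0],[0,0,-0.59],0.03],[[0,0,0],[0,0,-0.62],0.03]]'
python3 -m pendant '[[[0,0,0],[0,0,-0.05],0.03],[[0,0,0],[0,0,-0.1],0.03],[[0,0,0],[0,0,-0.15],0.03],[[0,0,0],[0,0,-0.2],0.03],[[0,0,0],[0,0,-0.22],0.03],[[0,0,0],[0,0,-0.22],0.03]]'
python3 -c "
from h import *
import pickle
st();c=capture('wrist');pickle.dump(c,open('w2.pkl','wb'));save(c,'w2.png')
c=capture('top');pickle.dump(c,open('t2.pkl','wb'));save(c,'t2.png')"
```

```text
time: 5.37
tool_pos: [549.8, 21.4, 364.9]
tcp_rot: [-3.14, -0.001, 1.426]
contact_force: [1.2, 1.8, -8.3]
grip_width: 43.3
time: 6.2
tool_pos: [549.6, 21.4, 364.8]
tcp_rot: [-3.14, -0.002, 2.065]
contact_force: [0.8, 1.0, -8.0]
grip_width: 43.6
time: 7.03
tool_pos: [549.5, 21.2, 364.6]
tcp_rot: [-3.141, -0.003, 2.685]
contact_force: [-0.5, -0.7, -8.1]
grip_width: 43.5
time: 7.53
tool_pos: [549.4, 21.1, 364.7]
tcp_rot: [-3.141, -0.003, 2.903]
contact_force: [-1.3, -0.4, -8.6]
grip_width: 43.6
t 7.53 pos [549.4  21.1 364.7] rot [-3.1411 -0.0033  2.9031] F [-1.3 -0.4 -8.6] M [-0.03  0.17  0.1 ] w 43.6 q6 -1.43
```

View pics/w2.png

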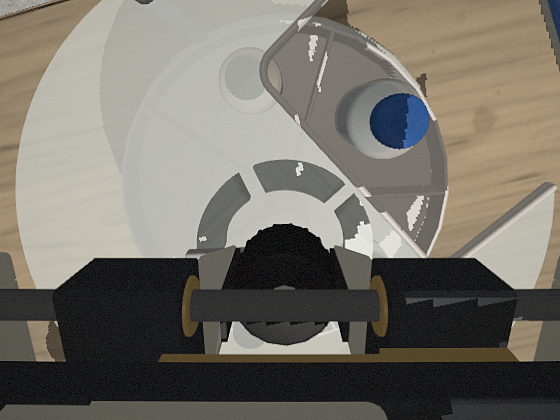

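The large bottle now stands in the opening, with its cap at (400,121). About 6.5° of turn should remain. I'll go most of the way, then press lightly on the ring and feel for the slot.

```bash

python3 -m pendant '[[[0,0,0],[0,0,-0.03],0.03],[[0,0,0],[0,0,-0.06],0.03],[[0,0,0.002],[0,0,-0.06],0.03],[[0,0,0.004],[0,0,-0.06],0.03],[[0,0,0.004],[0,0,-0.06],0.03]]'
python3 -c "
from h import *
st()"
python3 -m pendant '[[[0,0,0],[0,0,-0.009],0.03],[[0,0,0],[0,0,-0.009],0.03]]'
python3 -c "
from h import *
st()"
python3 -m pendant '[[[0,0,0],[0,0,-0.009],0.03],[[0,0,0],[0,0,-0.009],0.03]]'
python3 -c "
from h import *
st()"
```

```text
time: 8.05
tool_pos: [549.5, 21.2, 361.1]
tcp_rot: [-3.141, -0.002, 2.962]
contact_force: [-4.4, -0.8, -9.2]
grip_width: 43.4
t 8.05 pos [549.5  21.2 361.1] rot [-3.1413e+00 -2.1000e-03  2.9617e+00] F [-4.4 -0.8 -9.2] M [-0.09  0.67  0.3 ] w 43.4 q6 -1.49
time: 8.22
tool_pos: [549.5, 21.1, 361.2]
tcp_rot: [-3.141, -0.003, 2.971]
contact_force: [-5.7, 0.2, -9.3]
grip_width: 43.6
t 8.22 pos [549.5  21.1 361.2] rot [-3.1413e+00 -2.6000e-03  2.9715e+00] F [-5.7  0.2 -9.3] M [-0.03  0.9   0.08] w 43.6 q6 -1.5
time: 8.38
tool_pos: [549.4, 21.1, 361.2]
tcp_rot: [-3.141, -0.003, 2.98]
contact_force: [-6.7, -0.1, -8.2]
grip_width: 43.4
t 8.38 pos [549.4  21.1 361.2] rot [-3.1414e+00 -2.6000e-03  2.9803e+00] F [-6.7 -0.1 -8.2] M [-0.06  0.84  0.03] w 43.4 q6 -1.51
```

```bash

python3 -m pendant '[[[0,0,0.001],[0,0,0],0.03],[[0,0,0.002],[0,0,0],0.03],[[0,0,0.002],[0,0,0],0.03]]'
python3 -c "
from h import *
st()
import pickle
c=capture('wrist');pickle.dump(c,open('w3.pkl','wb'));save(c,'w3.png')
s=capture('scene');pickle.dump(s,open('s3.pkl','wb'))
a=cv2.resize(c['color'][120:270,170:390],None,fx=3.2,fy=3.2,interpolation=cv2.INTER_CUBIC)
cv2.imwrite('pics/w3c.png',a[:,:,::-1])
for n in('w2','w3'):
    c=pickle.load(open(n+'.pkl','rb'))
    print(n,onz(c,(286,330),210))
"
```

```text
time: 8.63
tool_pos: [549.4, 21.1, 359.2]
tcp_rot: [-3.141, -0.003, 2.98]
contact_force: [-5.5, -0.9, -7.8]
grip_width: 43.6
t 8.63 pos [549.4  21.1 359.2] rot [-3.1414e+00 -2.6000e-03  2.9800e+00] F [-5.5 -0.9 -7.8] M [-0.02  0.92  0.01] w 43.6 q6 -1.51
w2 [569.39915247  16.79431281 210.        ]
w3 [565.89159471  18.94646084 210.        ]
```

View pics/w3c.png

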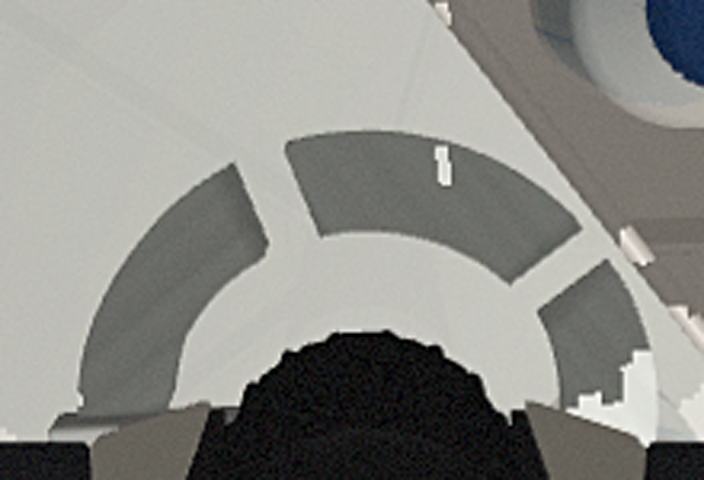

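The pin is visible at the left, by its slot at (50–210, 405–430). The tool has already gone 3.6 mm below the height at which it gripped the knob, and the spring is still pulling. So I'll keep lowering and check the force.

```bash

python3 -m pendant '[[[0,0,0.001],[0,0,0],0.03],[[0,0,0.002],[0,0,0],0.03],[[0,0,0.002],[0,0,0],0.03]]'
python3 -m pendant '[[[0,0,0.001],[0,0,0],0.03],[[0,0,0.002],[0,0,0],0.03],[[0,0,0.002],[0,0,0],0.03]]'
python3 -c "
from h import *
st()"
```

```text
time: 8.98
tool_pos: [549.4, 21.1, 357.3]
tcp_rot: [-3.141, -0.002, 2.98]
contact_force: [-6.4, 0.6, -7.5]
grip_width: 43.4
time: 9.23
tool_pos: [549.4, 21.1, 355.4]
tcp_rot: [-3.141, -0.002, 2.98]
contact_force: [-6.0, -0.3, -7.5]
grip_width: 43.0
t 9.23 pos [549.4  21.1 355.4] rot [-3.1413e+00 -2.4000e-03  2.9800e+00] F [-6.  -0.3 -7.5] M [-0.1   0.95 -0.02] w 43.0 q6 -1.51
```

```bash

python3 -m pendant '[[[0,0,0.0005],[0,0,0],0.03],[[0,0,0.001],[0,0,0],0.03],[[0,0,0.001],[0,0,0],0.03]]'
python3 -m pendant '[[[0,0,0.0005],[0,0,0],0.03],[[0,0,0.001],[0,0,0],0.03],[[0,0,0.001],[0,0,0],0.03]]'
python3 -c "
from h import *
st()"
```

```text
time: 9.48
tool_pos: [549.4, 21.1, 354.9]
tcp_rot: [-3.141, -0.002, 2.98]
contact_force: [-7.8, -0.5, -4.2]
grip_width: 43.1
time: 9.73
tool_pos: [549.3, 21.2, 354.9]
tcp_rot: [-3.141, -0.001, 2.98]
contact_force: [-9.3, -1.1, 1.4]
grip_width: 43.5
t 9.73 pos [549.3  21.2 354.9] rot [-3.1413e+00 -1.1000e-03  2.9801e+00] F [-9.3 -1.1  1.4] M [-0.05  1.51  0.03] w 43.5 q6 -1.51
```

The knob stopped at 354.9, which is 8 mm below the ring-rest height, so the pin is home. I'll release the knob, rise and look.

```bash

python3 -m pendant '[[[0,0,-0.001],[0,0,0],0.06],[[0,0,-0.001],[0,0,0],0.08],[[0,0,-0.001],[0,0,0],0.08],[[0,0,-0.001],[0,0,0],0.08],[[0,0,-0.001],[0,0,0],0.08],[[0,0,-0.001],[0,0,0],0.08],[[0,0,-0.02],[0,0,0],0.08],[[0,0,-0.05],[0,0,0],0.08],[[0,0,-0.08],[0,0,0],0.08],[[0,0,-0.1],[0,0,0],0.08]]'
python3 -m pendant '[[[0,-0.02,-0.01],[0,0,0.12],0.08],[[0.03,-0.05,-0.01],[0,0,0.24],0.08],[[0.03,-0.05,-0.01],[0,0,0.24],0.08],[[0.03,-0.05,-0.01],[0,0,0.24],0.08]]'
python3 -c "
from h import *
import pickle
st()
c=capture('wrist');pickle.dump(c,open('w4.pkl','wb'));save(c,'w4.png')
"
```

```text
time: 10.57
tool_pos: [550.1, 21.1, 456.6]
tcp_rot: [3.141, 0.003, 2.981]
contact_force: [-0.0, 0.6, -0.4]
grip_width: 80.0
time: 10.9
tool_pos: [511.4, -24.2, 464.0]
tcp_rot: [3.141, 0.0, 2.739]
contact_force: [-0.1, -0.5, 0.4]
grip_width: 80.3
t 10.9 pos [511.4 -24.2 464. ] rot [3.1414e+00 2.0000e-04 2.7393e+00] F [-0.1 -0.5  0.4] M [ 0.03 -0.05 -0.04] w 80.3 q6 -1.37
```

View pics/w4.png

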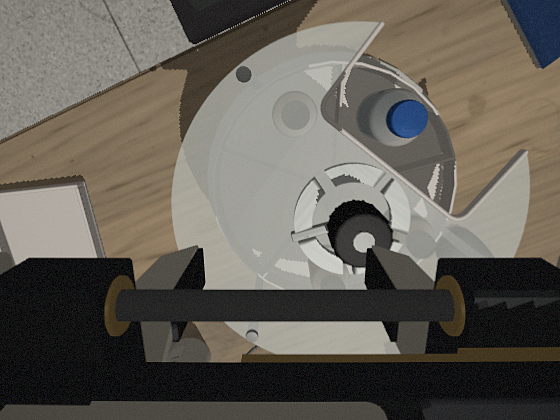

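The pin lies in the slot at (292–330,235) with the knob down, and the large bottle's cap is at (407,118) in the opening. Now I'll measure the bottle and the tray.

```bash
python3 - <<'E'
from h import *
import pickle
c=pickle.load(open('w4.pkl','rb'));im=c['color'].astype(int)
m=((im[...,2]-im[...,0]>60)).astype(np.uint8);m[:,480:]=0;m[:80]=0;m[200:]=0
n,l,s,ce=cv2.connectedComponentsWithStats(m);k=1+s[1:,4].argmax();print(s[k],ce[k])
cn=max(cv2.findContours((l==k).astype(np.uint8),0,1)[0],key=cv2.contourArea)
(u,v),r=cv2.minEnclosingCircle(cn);print('circ',u,v,r)
b=onz(c,(u,v),129);A=np.array([549.6,20.9])
print('cap',b,'r',np.linalg.norm(onz(c,(u+r,v),129)-b))
d=b[:2]-A;print('ang',np.degrees(np.arctan2(d[1],d[0])),np.linalg.norm(d))
f=lambda p,z:onz(c,p,z)[:2]
# cutout inner edge corners
p,q=f((326,110),155),f((463,217),155);e=q-p;print('corners',p,q,np.linalg.norm(e),'open deg',np.degrees(np.arctan2(e[1],e[0]))+90, 'pin',f((294,236),165))
d=f((294,236),165)-A;print('pin ang',np.degrees(np.arctan2(d[1],d[0])),np.linalg.norm(d))
t=pickle.load(open('c0.pkl','rb'))['top'];g=t['color'].astype(int)
w=((g.min(2)>165)).astype(np.uint8);w[:,:295]=0;w[:,365:]=0;w[:195]=0;w[275:]=0
cn=max(cv2.findContours(w,0,1)[0],key=cv2.contourArea)
R=cv2.boxPoints(cv2.minAreaRect(cn));P=np.array([onz(t,p,20) for p in R]);print(R,P,P.mean(0),[np.linalg.norm(P[i]-P[i-1]) for i in range(4)])
E
```

```text
[ 391  101   37   37 1035] [409.04251208 118.79323671]
circ 408.9545593261719 118.95454406738281 19.2166690826416
cap [493.99376412 102.04532107 129.        ] r 16.969129118549958
ang 124.42156644331902 98.36979515884745
corners [457.09526737  34.88899787] [587.88915425 112.8463558 ] 152.26421280803586 open deg 120.79630014352712 pin [542.72268021 -28.76607844]
pin ang -97.883680553272 50.139972825071574
[[302.41736 251.16446]
 [315.76038 209.92249]
 [355.69775 222.84338]
 [342.35474 264.08536]] [[ 425.93238706 -268.87563804   20.        ]
 [ 555.75930667 -308.93230597   20.        ]
 [ 517.36630345 -434.06024603   20.        ]
 [ 388.74288533 -391.82813407   20.        ]] [ 471.95022063 -350.92408103   20.        ] [np.float64(128.4537867032669), np.float64(135.86598433896265), np.float64(130.88553809359735), np.float64(135.37922650802366)]
```

```bash
python3 - <<'E'
from h import *
import pickle
c=pickle.load(open('w4.pkl','rb'))
b=np.array([494,102]);t=np.array([.866,.5])
for p in [(293,113),(425,240)]:
    q=onz(c,p,108)[:2];print(q,'tang',(q-b)@t,'rad',(q-b)@[-.5,.866])
go((494,102,330),2.094); go((494,102,277),2.094)
E
```

```text
[450.07568077  10.40452602] tang -83.83619743938087 rad -57.359520848141145
[620.50788471  87.42118971] tang 102.26642301073034 rad -75.8791920622043
shift [0.066  0.1086 0.1341] turn [0.0009 0.0007 0.6468]
shift [0.066  0.1085 0.1871] turn [0.0009 0.0007 0.6468]
```

```bash

python3 -m pendant '[[[0.02,0.03,0],[0,0,0.12],0.078],[[0.04,0.06,0],[0,0,0.24],0.078],[[0.06,0.09,0],[0,0,0.36],0.078],[[0.066,0.1085,0.02],[0,0,0.48],0.078],[[0.066,0.1085,0.05],[0,0,0.6],0.078],[[0.066,0.1085,0.08],[0,0,0.647],0.078],[[0.066,0.1085,0.1],[0,0,0.647],0.078],[[0.066,0.1085,0.1],[0,0,0.647],0.078],[[0.066,0.1085,0.1],[0,0,0.647],0.078]]'
python3 -c "
from h import *
st();go((494,102,277),2.094)
import pickle
c=capture('wrist');pickle.dump(c,open('w5.pkl','wb'));save(c,'w5.png')"
```

```text
time: 11.7
tool_pos: [494.5, 102.9, 363.3]
tcp_rot: [-3.14, -0.001, 2.096]
contact_force: [-0.5, 0.7, 0.7]
grip_width: 77.7
t 11.7 pos [494.5 102.9 363.3] rot [-3.1403e+00 -1.0000e-03  2.0957e+00] F [-0.5  0.7  0.7] M [-0.05 -0.04  0.03] w 77.7 q6 -0.47
shift [-0.0006 -0.0007  0.0863] turn [-0.0013 -0.001   0.0017]
```

View pics/w5.png

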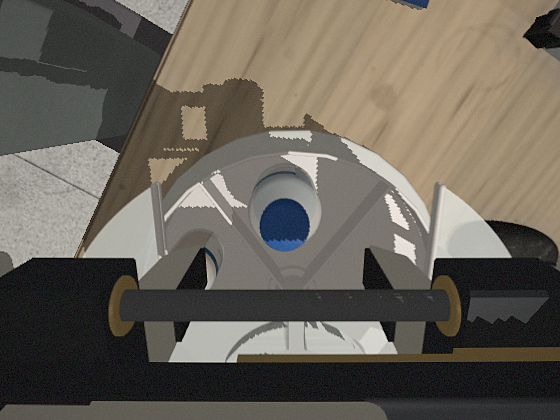

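The cap at (284,223) is centred between the fingers, and both fingers are clear of the cutout's side edges at (157,215) and (437,215). I'll descend and grip.

```bash

python3 -m pendant '[[[0,0,0.015],[0,0,0],0.078],[[0,0,0.03],[0,0,0],0.078],[[0,0,0.045],[0,0,0],0.078],[[0,0,0.06],[0,0,0],0.078],[[0,0,0.075],[0,0,0],0.078],[[0,0,0.083],[0,0,0],0.078],[[0,0,0.086],[0,0,0],0.078],[[0,0,0.086],[0,0,0],0.078]]'
python3 -m pendant '[[[0,0,0],[0,0,0],0.06],[[0,0,0],[0,0,0],0.05],[[0,0,0],[0,0,0],0.045],[[0,0,0],[0,0,0],0.045],[[0,0,0],[0,0,0],0.045],[[0,0,0],[0,0,0],0.045]]'
python3 -c "
from h import *
st()"
```

```text
time: 12.42
tool_pos: [494.4, 102.3, 278.3]
tcp_rot: [3.141, 0.0, 2.094]
contact_force: [0.9, 0.7, -0.1]
grip_width: 78.1
time: 12.92
tool_pos: [494.1, 102.2, 278.3]
tcp_rot: [3.141, 0.0, 2.094]
contact_force: [-0.6, -0.2, 4.5]
grip_width: 55.7
t 12.92 pos [494.1 102.2 278.3] rot [3.1406e+00 5.0000e-04 2.0938e+00] F [-0.6 -0.2  4.5] M [-0.08  0.07 -0.02] w 55.7 q6 -0.47
```

```bash

python3 -m pendant '[[[0,0,-0.003],[0,0,0],0.045],[[0,0,-0.008],[0,0,0],0.045],[[0,0,-0.016],[0,0,0],0.045],[[0,0,-0.028],[0,0,0],0.045],[[0,0,-0.044],[0,0,0],0.045],[[0,0,-0.062],[0,0,0],0.045],[[0,0,-0.08],[0,0,0],0.045],[[0,0,-0.1],[0,0,0],0.045],[[0,0,-0.12],[0,0,0],0.045],[[0,0,-0.14],[0,0,0],0.045]]'
python3 -m pendant '[[[0,0,-0.02],[0,0,0],0.045],[[0,0,-0.04],[0,0,0],0.045],[[0,0,-0.055],[0,0,0],0.045],[[0,0,-0.067],[0,0,0],0.045],[[0,0,-0.067],[0,0,0],0.045]]'
python3 -c "
from h import *
st();go((472,-350,485),2.094)"
```

```text
time: 13.75
tool_pos: [493.6, 102.2, 419.2]
tcp_rot: [3.141, -0.0, 2.094]
contact_force: [0.2, -0.4, -1.1]
grip_width: 55.1
time: 14.17
tool_pos: [493.8, 102.2, 487.8]
tcp_rot: [3.137, 0.002, 2.094]
contact_force: [-0.1, 0.4, -0.4]
grip_width: 55.5
t 14.17 pos [493.8 102.2 487.8] rot [3.1370e+00 2.2000e-03 2.0939e+00] F [-0.1  0.4 -0.4] M [-0.09  0.02 -0.01] w 55.5 q6 -0.47
shift [-0.3809 -0.2448  0.0025] turn [ 0.0046  0.0022 -0.0001]
```

```bash

python3 -m pendant '[[[-0.008,-0.005,0],[0,0,0],0.045],[[-0.024,-0.015,0],[0,0,0],0.045],[[-0.046,-0.03,0],[0,0,0],0.045],[[-0.07,-0.045,0],[0,0,0],0.045],[[-0.094,-0.06,0],[0,0,0],0.045],[[-0.118,-0.076,0],[0,0,0],0.045],[[-0.142,-0.091,0],[0,0,0],0.045],[[-0.166,-0.107,0],[0,0,0],0.045],[[-0.19,-0.122,0],[0,0,0],0.045],[[-0.214,-0.138,0],[0,0,0],0.045]]'
python3 -m pendant '[[[-0.024,-0.015,0],[0,0,0],0.045],[[-0.048,-0.03,0],[0,0,0],0.045],[[-0.072,-0.046,0],[0,0,0],0.045],[[-0.096,-0.062,0],[0,0,0],0.045],[[-0.12,-0.078,0],[0,0,0],0.045],[[-0.14,-0.09,0],[0,0,0],0.045],[[-0.155,-0.1,0],[0,0,0],0.045],[[-0.164,-0.105,0],[0,0,0],0.045],[[-0.167,-0.107,0],[0,0,0],0.045],[[-0.167,-0.107,0],[0,0,0],0.045]]'
python3 -c "
from h import *
import pickle
st();go((472,-350,256),2.094)
c=capture('scene');save(c,'s6.png')
c=capture('wrist');pickle.dump(c,open('w6.pkl','wb'));save(c,'w6.png')"
```

```text
time: 15.0
tool_pos: [480.5, -154.0, 483.4]
tcp_rot: [-3.14, -0.002, 2.094]
contact_force: [0.1, 0.1, -1.7]
grip_width: 55.7
time: 15.83
tool_pos: [471.7, -350.8, 483.7]
tcp_rot: [-3.141, -0.002, 2.093]
contact_force: [0.7, 0.1, -1.5]
grip_width: 55.3
t 15.83 pos [ 471.7 -350.8  483.7] rot [-3.1412e+00 -1.9000e-03  2.0928e+00] F [ 0.7  0.1 -1.5] M [-0.03 -0.02  0.01] w 55.3 q6 -1.29
shift [1.000e-04 8.000e-04 2.277e-01] turn [-0.0004 -0.0019 -0.0012]
```

View pics/w6.png

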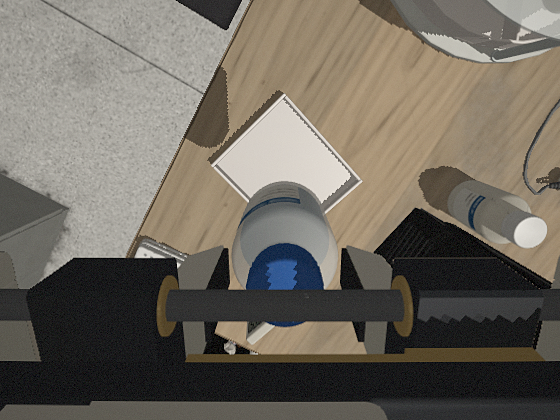

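```bash
python3 - <<'E'
from h import *
import pickle
c=pickle.load(open('w6.pkl','rb'));C=pickle.load(open('c0.pkl','rb'))
q=[onz(c,p,20)[:2] for p in [(283,94),(361,180),(211,165)]]
print(q,'centre',(q[1]+q[2])/2,np.linalg.norm(q[0]-q[1]),np.linalg.norm(q[0]-q[2]))
for z in (0,200,350,400,450):
  print(z,'wrist corner',onz(c,(420,208),z)[:2],'top: ',onz(C['top'],(316,178),z)[:2],onz(C['top'],(367,183),z)[:2],'scene',onz(C['scene'],(339,118),z)[:2],onz(C['scene'],(388,300),z)[:2])
E
```

```text
[array([ 424.59187641, -272.07223522]), array([ 565.30968676, -313.57720748]), array([ 387.80371812, -393.38966321])] centre [ 476.55670244 -353.48343535] 146.71116138188785 126.77257954641547
0 wrist corner [ 664.21060748 -306.86906263] top:  [ 664.45343937 -310.45448536] [ 651.52653629 -475.83985606] scene [1361.4259558   719.56167575] [ 705.75400314 -441.96032659]
200 wrist corner [ 565.19008942 -297.27376643] top:  [ 610.9219596  -296.13557088] [ 600.00867588 -435.75891778] scene [974.51434933 168.30201952] [ 529.70996546 -619.66836187]
350 wrist corner [ 490.92470088 -290.07729427] top:  [ 570.77334977 -285.39638503] [ 561.37028057 -405.69821407] scene [ 684.33064447 -245.14272265] [ 397.67693719 -752.94938834]
400 wrist corner [ 466.16957136 -287.67847022] top:  [ 557.39047983 -281.81665641] [ 548.49081547 -395.6779795 ] scene [ 587.60274286 -382.95763671] [ 353.66592777 -797.37639716]
450 wrist corner [ 441.41444185 -285.27964617] top:  [ 544.00760988 -278.23692779] [ 535.61135037 -385.65774493] scene [ 490.87484124 -520.77255077] [ 309.65491835 -841.80340598]
```

View pics/s6.png

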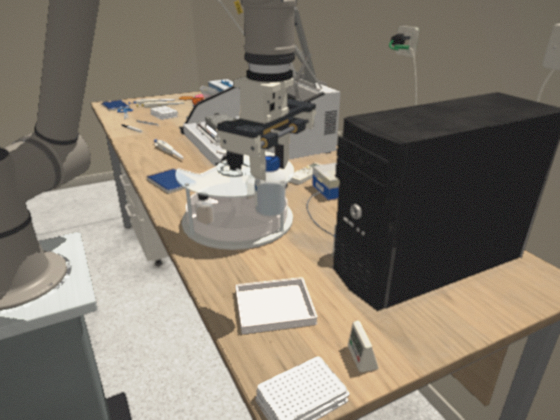

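The bottle hangs upright over the tray, whose centre is at about (474,−352). The tower is well clear, with its face at x≈655. I'll lower it, slowing near the floor.

```bash

python3 -m pendant '[[[0,0,0.01],[0,0,0],0.045],[[0,0,0.03],[0,0,0],0.045],[[0,0,0.055],[0,0,0],0.045],[[0,0,0.08],[0,0,0],0.045],[[0,0,0.105],[0,0,0],0.045],[[0,0,0.13],[0,0,0],0.045],[[0,0,0.155],[0,0,0],0.045],[[0,0,0.175],[0,0,0],0.045],[[0,0,0.19],[0,0,0],0.045],[[0,0,0.2],[0,0,0],0.045]]'
python3 -m pendant '[[[0,0,0.008],[0,0,0],0.045],[[0,0,0.014],[0,0,0],0.045],[[0,0,0.018],[0,0,0],0.045],[[0,0,0.021],[0,0,0],0.045],[[0,0,0.022],[0,0,0],0.045],[[0,0,0.022],[0,0,0],0.045]]'
python3 -c "
from h import *
st();go((472,-350,256.3),2.094)"
```

```text
time: 16.77
tool_pos: [471.8, -348.8, 282.5]
tcp_rot: [-3.141, -0.003, 2.095]
contact_force: [-0.1, -0.0, -1.1]
grip_width: 55.3
time: 17.27
tool_pos: [472.0, -350.3, 263.0]
tcp_rot: [3.141, 0.001, 2.094]
contact_force: [-0.5, -1.0, -1.6]
grip_width: 55.2
t 17.27 pos [ 472.  -350.3  263. ] rot [3.1413e+00 6.0000e-04 2.0938e+00] F [-0.5 -1.  -1.6] M [-0.11  0.01  0.01] w 55.2 q6 -1.29
shift [0.0003 0.0001 0.0067] turn [ 0.0002  0.0006 -0.0002]
```

```bash

python3 -m pendant '[[[0,0,0.0015],[0,0,0],0.045],[[0,0,0.003],[0,0,0],0.045],[[0,0,0.0045],[0,0,0],0.045],[[0,0,0.005],[0,0,0],0.045],[[0,0,0.005],[0,0,0],0.045]]'
python3 -m pendant '[[[0,0,0.0005],[0,0,0],0.045],[[0,0,0.001],[0,0,0],0.045],[[0,0,0.001],[0,0,0],0.045]]'
python3 -m pendant '[[[0,0,0.0005],[0,0,0],0.045],[[0,0,0.001],[0,0,0],0.045],[[0,0,0.001],[0,0,0],0.045]]'
python3 -c "
from h import *
st()"
```

```text
time: 17.68
tool_pos: [471.9, -350.2, 257.6]
tcp_rot: [3.142, -0.0, 2.094]
contact_force: [0.1, 1.0, -1.3]
grip_width: 55.4
time: 17.93
tool_pos: [472.0, -350.2, 256.6]
tcp_rot: [3.142, -0.0, 2.094]
contact_force: [0.4, 0.6, -1.6]
grip_width: 55.4
time: 18.18
tool_pos: [472.0, -350.3, 256.4]
tcp_rot: [3.141, 0.001, 2.094]
contact_force: [-1.5, 0.9, 4.0]
grip_width: 55.3
t 18.18 pos [ 472.  -350.3  256.4] rot [3.1414e+00 7.0000e-04 2.0939e+00] F [-1.5  0.9  4. ] M [0.11 0.31 0.03] w 55.3 q6 -1.29
```

The underside touched down at the expected height, with the force rising to +4 N. I'll release, retreat and check.

```bash

python3 -m pendant '[[[0,0,0],[0,0,0],0.06],[[0,0,0],[0,0,0],0.065],[[0,0,0],[0,0,0],0.075],[[0,0,0],[0,0,0],0.08],[[0,0,0],[0,0,0],0.08],[[0,0,0],[0,0,0],0.08],[[0,0,-0.005],[0,0,0],0.08],[[0,0,-0.02],[0,0,0],0.08],[[0,0,-0.04],[0,0,0],0.08],[[0,0,-0.065],[0,0,0],0.08]]'
python3 -m pendant '[[[0,0,-0.03],[0,0,0],0.08],[[0,0,-0.07],[0,0,0],0.08],[[0,0,-0.11],[0,0,0],0.08],[[0,0,-0.15],[0,0,0],0.08],[[-0.04,0,-0.16],[0,0,0],0.08],[[-0.08,0,-0.16],[0,0,0],0.08],[[-0.08,0,-0.16],[0,0,0],0.08],[[-0.08,0,-0.16],[0,0,0],0.08]]'
python3 -c "
from h import *
st()
import pickle
c=capture('wrist');pickle.dump(c,open('w7.pkl','wb'))
s=capture('scene');t=capture('top');pickle.dump(t,open('t7.pkl','wb'))
a=np.vstack([np.hstack([cv2.resize(s['color'],(400,300)),cv2.resize(c['color'],(400,300))]),np.hstack([cv2.resize(t['color'][140:275,140:320],(400,300)),cv2.resize(s['color'][130:350,150:400],(400,300))])])
cv2.imwrite('pics/f.png',a[:,:,::-1])"
```

```text
time: 19.02
tool_pos: [471.7, -350.0, 320.5]
tcp_rot: [-3.141, -0.003, 2.094]
contact_force: [-0.8, -0.5, 0.1]
grip_width: 80.1
time: 19.68
tool_pos: [512.5, -421.2, 478.1]
tcp_rot: [-3.141, -0.003, 2.093]
contact_force: [-0.2, 0.4, -0.8]
grip_width: 80.0
t 19.68 pos [ 512.5 -421.2  478.1] rot [-3.1408 -0.0034  2.0926] F [-0.2  0.4 -0.8] M [-0.04 -0.01 -0.04] w 80.0 q6 -1.33
```

The viewer has reached its limit, so I'll check with numbers instead.

```bash
python3 - <<'E'
from h import *
import pickle
from scipy.optimize import least_squares
C0=pickle.load(open('c0.pkl','rb'));N={n:capture(n) for n in('scene','top','wrist')}
obs=[]
for n,c in N.items():
    im=c['color'].astype(int);m=((im[...,2]-im[...,0]>50)&(im[...,2]>80)).astype(np.uint8)
    g=proj(c,[[472,-350,100]])[0];X,Y=np.meshgrid(np.arange(560),np.arange(420));m[np.hypot(X-g[0],Y-g[1])>70]=0
    k,l,s,ce=cv2.connectedComponentsWithStats(m)
    if k>1:
        j=1+s[1:,4].argmax();print(n,'blue',s[j],'onz107',onz(c,ce[j],105)[:2].round(1),'expected px',g.round(0));obs.append((c,ce[j]))
r=least_squares(lambda P:np.concatenate([proj(c,P)[0]-u for c,u in obs]),[472,-350,100.]);print('cap 3D',r.x.round(1),r.fun.round(1))
for nm,b in(('timer',(380,200,405,222)),):
    x0,y0,x1,y1=b;print(nm,np.abs(N['top']['color'][y0:y1,x0:x1].astype(int)-C0['top']['color'][y0:y1,x0:x1]).mean())
for n,c in(('start',C0['scene']),('now',N['scene'])):
    d=(c['color'].max(2)<50).astype(np.uint8);d[:,:218]=0;d[:,255:]=0;d[:135]=0;d[185:]=0
    k,l,s,ce=cv2.connectedComponentsWithStats(d);j=1+s[1:,4].argmax();print(n,'knob',s[j],ce[j].round(1))
print('px per 8mm',proj(N['scene'],[[549.5,21,203],[549.5,21,195]]).round(1))
# caps of small bottles in top view not moved: dark/blue etc. skip
E
```

```text
scene blue [263 262  16  15 183] onz107 [ 468.3 -354.9] expected px [271. 269.]
wrist blue [268  86  33  34 874] onz107 [ 471.4 -350.1] expected px [285. 103.]
cap 3D [ 471.2 -350.   100.8] [ 0.3  0.  -0.1 -0.1]
timer 60.407878787878786
start knob [227 147  15  21 236] [234.4 156.8]
now knob [223 150  19  19 225] [233.9 159. ]
px per 8mm [[234.7 153.2]
 [234.9 156.1]]
```

```bash
python3 - <<'E'
from h import *
import pickle
C0=pickle.load(open('c0.pkl','rb'));s=capture('scene')
d=lambda b:np.abs(s['color'][b[1]:b[3],b[0]:b[2]].astype(int)-C0['scene']['color'][b[1]:b[3],b[0]:b[2]]).mean().round(2)
print('timer',d((340,315,385,375)),'ref wood',d((400,320,440,350)),'tray edge',d((235,310,320,332)))
st()
from plant import close_job
print(close_job())
E
```

```text
timer 5.56 ref wood 6.58 tray edge 22.58
t 20.03 pos [ 511.6 -418.6  481.8] rot [3.1412e+00 1.1000e-03 2.0944e+00] F [-0.4  0.7 -0. ] M [ 0.01  0.01 -0.03] w 80.2 q6 -1.33
the job is handed in; nothing more can be done
None
```

The large bottle is standing in the white tray, the index pin is down in its slot, and the job was handed in at about 20 s of the 67 s allowed.

I lifted the knob, turned the rotor about 161° until the bottle reached the opening, and let the pin drop 8 mm to its stop. I then lifted the bottle out through the opening, set it down with about 4 N of contact force, released it and moved the arm clear.

**Last checks:**
- **Bottle:** the cap is at (471, −350, 101) mm, within about 1 mm of the place and height expected for a bottle standing upright in the tray.
- **Knob:** it sits 2.2 pixels lower in the scene view than at the start. A full 8 mm drop should show about 3, so this agrees only roughly. The force felt while lowering it and an earlier picture both showed the pin in its slot.
- **Timer:** unchanged in the scene camera; the difference was no larger than on bare wood. The top view showed a large difference there, which I put down to the arm hanging over it but did not confirm.
- **Not checked:** I could not view the final pictures because the viewer limit was reached. I also made no separate check that the small bottles were still in place after the bottle was lifted out.

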